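# Charge the polishing bowl with medallions

## Task

Switch the polishing machine off by turning its red dial fully anticlockwise; only then use the scoop to transfer at least four of the five bronze medallions from the red basket into the machine's yellow bowl, without the fingers ever touching a medallion and without spilling any. Finally set the scoop back down flat on its cardboard sheet; leave the other things on the table where they are.

Things in the scene. Friction and masses are not known exactly. Their poses are not given: they have to be found in the camera images.
- dial (a joint): Turning angle of the machine's red dial: 0 = fully anticlockwise (off, end stop), growing as it is turned clockwise seen from above, up to 2.4 rad. Friction about 0.03 N m
- dial_grip (a point): Point on the dial's vertical axis at the height to grip its bar. The red dial (52 mm dia) has an upright bar grip running along this point's x axis (turning with it); it sits on top of the grey control box (90 x 100 mm, top 55 mm above the table)
- bowl_mouth (a point): Centre of the mouth of the polishing machine's yellow bowl, 120 mm above the table: inner diameter 190 mm at the rim, 200 mm outside, 74 mm deep, a slim steel centre cone rises in it to 100 mm above the table
- tumbler: Small vibratory polishing machine, fixed on the table (its place varies). Origin on the table under the machine; the bowl's axis is at its x = +65 mm, the dial's axis at x = -110 mm (control box 90 x 100 mm around it)
- basket: Red open basket fixed to the table, outside 290 mm (x) by 118 mm (y), 50 mm high, walls and floor 5 mm thick; origin at the centre of its underside. The medallions lie in its +x half, the -x half is empty
- scoop: Aluminium scoop, loose, 0.16 kg. Origin: centre of pan underside, x to the open lip, z up. Flat pan x -55 to +55 mm, 94 mm wide, floor 2.5 mm; side walls (x -55 to +45) and back wall 35 mm high. Blue handle bar above it along x, from -95 to +5 mm, 22 mm wide (y), 24 mm high, centre 86 mm above the underside; neck at x = -52 mm
- scoop_grip (a point): Good gripping point on the scoop's handle bar: 35 mm behind the scoop's origin (x = -35 mm), 86 mm above its underside; axes as the scoop's
- sheet: Brown cardboard sheet lying fixed on the table, 220 mm (x) by 180 mm (y), 3 mm thick, the scoop's resting place; origin at the centre of its underside
- medal0: Bronze medallion blank, domed on both faces like a lens, 38 mm across, 18 mm thick, about 50 g; origin at the centre of its lower face, z its axis
- medal1: Bronze medallion blank, domed on both faces like a lens, 38 mm across, 18 mm thick, about 50 g; origin at the centre of its lower face, z its axis
- medal2: Bronze medallion blank, domed on both faces like a lens, 38 mm across, 18 mm thick, about 50 g; origin at the centre of its lower face, z its axis
- medal3: Bronze medallion blank, domed on both faces like a lens, 38 mm across, 18 mm thick, about 50 g; origin at the centre of its lower face, z its axis
- medal4: Bronze medallion blank, domed on both faces like a lens, 38 mm across, 18 mm thick, about 50 g; origin at the centre of its lower face, z its axis
- polish_bottle: Green plastic polish bottle, 52 mm dia, 150 mm high, standing beyond the basket's +x end; bystander, loose; origin at the centre of its underside
- wax_jar: Amber jar with brass lid, 60 mm dia, 75 mm high, standing beside the basket; bystander, loose; origin at the centre of its underside
- tin: Green tin, 68 mm dia, 85 mm high, beyond the cardboard sheet; bystander, loose; origin at the centre of its underside
- spray: White bottle with red cap, 48 mm dia, 140 mm high, standing beside the machine's control box; bystander, loose; origin at the centre of its underside
- glue_jar: White jar with blue lid, 72 mm dia, 70 mm high, beyond the cardboard sheet; bystander, loose; origin at the centre of its underside
There are look-alikes about, which are no part of the job. Leave any black look-alike of the medal4 alone. What is shaped like the medal3 but blue is not meant.

How it is judged:
On the way, in this order (a step that is already met when the one before it is completed fails the run):
1. the dial is fully anticlockwise (below 0.1 rad) (value of joint dial below 0.1 rad), for 0.2 s.
2. at least four medallions are in the yellow bowl (((horizontal distance between medal0 and bowl_mouth below 0.095 m and height (world z) of medal0 below 0.12 m) or (horizontal distance between medal1 and bowl_mouth below 0.095 m and height (world z) of medal1 below 0.12 m)) and ((horizontal distance between medal0 and bowl_mouth below 0.095 m and height (world z) of medal0 below 0.12 m) or (horizontal distance between medal2 and bowl_mouth below 0.095 m and height (world z) of medal2 below 0.12 m)) and ((horizontal distance between medal0 and bowl_mouth below 0.095 m and height (world z) of medal0 below 0.12 m) or (horizontal distance between medal3 and bowl_mouth below 0.095 m and height (world z) of medal3 below 0.12 m)) and ((horizontal distance between medal0 and bowl_mouth below 0.095 m and height (world z) of medal0 below 0.12 m) or (horizontal distance between medal4 and bowl_mouth below 0.095 m and height (world z) of medal4 below 0.12 m)) and ((horizontal distance between medal1 and bowl_mouth below 0.095 m and height (world z) of medal1 below 0.12 m) or (horizontal distance between medal2 and bowl_mouth below 0.095 m and height (world z) of medal2 below 0.12 m)) and ((horizontal distance between medal1 and bowl_mouth below 0.095 m and height (world z) of medal1 below 0.12 m) or (horizontal distance between medal3 and bowl_mouth below 0.095 m and height (world z) of medal3 below 0.12 m)) and ((horizontal distance between medal1 and bowl_mouth below 0.095 m and height (world z) of medal1 below 0.12 m) or (horizontal distance between medal4 and bowl_mouth below 0.095 m and height (world z) of medal4 below 0.12 m)) and ((horizontal distance between medal2 and bowl_mouth below 0.095 m and height (world z) of medal2 below 0.12 m) or (horizontal distance between medal3 and bowl_mouth below 0.095 m and height (world z) of medal3 below 0.12 m)) and ((horizontal distance between medal2 and bowl_mouth below 0.095 m and height (world z) of medal2 below 0.12 m) or (horizontal distance between medal4 and bowl_mouth below 0.095 m and height (world z) of medal4 below 0.12 m)) and ((horizontal distance between medal3 and bowl_mouth below 0.095 m and height (world z) of medal3 below 0.12 m) or (horizontal distance between medal4 and bowl_mouth below 0.095 m and height (world z) of medal4 below 0.12 m))), for 0.2 s.
At the end, for the whole second after the job is handed in: Dial within 0.1 rad of its anticlockwise stop; at least four medallions inside the yellow bowl below its rim, the others still in the basket; scoop upright (0.15 rad) and at rest on the cardboard sheet, its origin within 85 mm (x) and 70 mm (y) of the sheet centre (all of step 2 and value of joint dial below 0.1 rad and x of scoop in the frame of sheet between -0.085 and 0.085 m and y of scoop in the frame of sheet between -0.07 and 0.07 m and height (world z) of scoop below 0.012 m and angle between scoop's own z axis and vertical below 0.15 rad and linear speed of scoop below 0.03 m/s and ((horizontal distance between medal0 and bowl_mouth below 0.095 m and height (world z) of medal0 below 0.12 m) or (x of medal0 in the frame of basket between -0.145 and 0.145 m and y of medal0 in the frame of basket between -0.059 and 0.059 m and height (world z) of medal0 below 0.055 m)) and ((horizontal distance between medal1 and bowl_mouth below 0.095 m and height (world z) of medal1 below 0.12 m) or (x of medal1 in the frame of basket between -0.145 and 0.145 m and y of medal1 in the frame of basket between -0.059 and 0.059 m and height (world z) of medal1 below 0.055 m)) and ((horizontal distance between medal2 and bowl_mouth below 0.095 m and height (world z) of medal2 below 0.12 m) or (x of medal2 in the frame of basket between -0.145 and 0.145 m and y of medal2 in the frame of basket between -0.059 and 0.059 m and height (world z) of medal2 below 0.055 m)) and ((horizontal distance between medal3 and bowl_mouth below 0.095 m and height (world z) of medal3 below 0.12 m) or (x of medal3 in the frame of basket between -0.145 and 0.145 m and y of medal3 in the frame of basket between -0.059 and 0.059 m and height (world z) of medal3 below 0.055 m)) and ((horizontal distance between medal4 and bowl_mouth below 0.095 m and height (world z) of medal4 below 0.12 m) or (x of medal4 in the frame of basket between -0.145 and 0.145 m and y of medal4 in the frame of basket between -0.059 and 0.059 m and height (world z) of medal4 below 0.055 m))); the robot touches nothing.
It fails at once if a medallion is in the bowl while the dial is not off (above 0.15 rad) (value of joint dial above 0.15 rad and ((horizontal distance between medal0 and bowl_mouth below 0.095 m and height (world z) of medal0 below 0.12 m) or (horizontal distance between medal1 and bowl_mouth below 0.095 m and height (world z) of medal1 below 0.12 m) or (horizontal distance between medal2 and bowl_mouth below 0.095 m and height (world z) of medal2 below 0.12 m) or (horizontal distance between medal3 and bowl_mouth below 0.095 m and height (world z) of medal3 below 0.12 m) or (horizontal distance between medal4 and bowl_mouth below 0.095 m and height (world z) of medal4 below 0.12 m))).
It fails at once if the fingers touch a medallion (over 0.5 N) (contact force between the fingers and medal0 above 0.5 N or contact force between the fingers and medal1 above 0.5 N or contact force between the fingers and medal2 above 0.5 N or contact force between the fingers and medal3 above 0.5 N or contact force between the fingers and medal4 above 0.5 N).
It fails at once if a bystander is moved more than 40 mm or tipped over (distance of any of polish_bottle, wax_jar, tin, spray, glue_jar from where it was at the start of the episode above 0.04 m or angle between any of polish_bottle, wax_jar, tin, spray, glue_jar's own z axis and vertical above 0.5 rad).
It also fails if it takes over 72 s, if anything falls off the work surface, if the arm or the gripper's body presses on something with over 40 N, if the wrist force passes 120 N, or if a joint passes its speed limit or range.

## Robot

A 6-joint arm with a two-finger parallel gripper is mounted at the origin on the work surface. World frame = base frame: x ahead of the robot, y to its left, z up, the work surface at z = 0. Lengths are in m, angles in rad, forces in N, time in s.
With the tool pointing down it reaches from about 0.3 to 0.875 m from the base axis. Payload 6.4 kg.
Tool frame: the origin (TCP) lies at the very end of the fingers, on their centre line; the grasp point (between the pads) lies 19 mm behind it; z points along the fingers, y is the line along which they close (so a half turn about z gives the same grasp; the last joint's range is limited). The gripper opens to 85 mm and grips with 20 to 120 N. Pads are 22 mm wide; open, the fingers measure 114 mm over their backs; the gripper's body (76 mm by 85 mm) begins 54 mm behind the grasp point. The pads swing forward as they close: fully open they stand 13 mm farther back than shut.
Start: joints at [-1.555, 0.181, 1.607, -0, 1.354, -0.206], TCP at [0.127, -0.561, 0.231] pointing down, gripper open.
Joint ranges: [-2.99, 2.99], [-0.89, 2.07], [0.3, 2.58], [-1.14, 4.28], [0, 2.63], [-3.12, 3.12]. Speed limits (rad/s): [2.57, 2.57, 3.01, 3.14, 3.14, 3.14].

## Interface

Orientations are given as a 3x3 rotation matrix whose columns are the frame's x, y, z axes.
In Python, from cell import get_obs, camera, close_job, spot_in gives the robot as it stands.
- The arm moves only by the tool servo_tool, never from a script. Its argument "series" is a list of rows, each a list of 2 entries, a list of its own where there are three numbers: the shift along the tool's x, y, z as a fraction of full scale, then the turn, a rotation vector about the tool's x, y, z as a fraction of full scale. In form: [[[tx, ty, tz], [ax, ay, az]], ...]. A call has 1 to 8 rows; each row shifts and turns the commanded pose from where the row before left it, along the tool's axes as they then stand; what a row does not reach is not made up. Full scale, the value 1, is 0.15 m for a shift and 0.5 rad for a turn. A row lasts 1/12 s, in which the tool goes at most 41.7 mm and 7.16 degrees, less where a joint would pass 70% of its speed; a pose out of reach is approached as far as the arm can. A call with a number of a shift or a turn outside -1 to 1 is refused whole. A call with a gripper value outside its range is refused whole. "claw" is the closure, from -1 (fully open) to 1 (shut), set as the call begins (left out, the last holds). The fingers move at their own pace and stop on an object; "newtons" is the grip in N (left out, the last holds). Time passes only in rows, so rows that do not move let the fingers close. It gives the time, the measured TCP pose, the force, the opening and the grip force at its end, in the units of the state.
- get_obs(): the state, without advancing time (a new reading comes with each control period).
- camera(name): name is "side" or "top" or "wrist"; returns a dict with "img" (400x640x3 uint8, red, green, blue), "depth" (400x640 float32, m along the optical axis (not along the pixel's ray), 0 where there is no reading), "mtx" (3x3 intrinsics, pixels), "eye" and "attitude" of the camera in the world; the wrist camera has in their place "mount" (4x4, takes a point from camera to tool coordinates, whose origin is the TCP and whose axes are the flange's). Camera axes: x right, y down, z forward; pixel columns grow to the right and rows downward; lengths in m; the calibration is good to about 2 mm. The wrist camera is an equidistant fisheye: a pixel r from the principal point sees the ray r / f radians off the axis. A picture is of the moment at which its call begins: read the wrist's pose just before it.
- close_job(): hands the job in; it is judged then, once.
Trained networks look in a picture, given as the dict that the camera call returned (one of the last four; its "shot" number tells which), for a name from the list of things; names that differ only in an ending like _2 or _b are one class to them, and where a whole thing is asked for, a point or a joint stands for the part that bears it (a point fixed in the world has none). Each returns a list of dicts, best first, with "confidence" (0 to 1); they miss things now and then, are a little off and sometimes report something else, mostly with a low value. They report only what shows in the picture. A call takes as long as a camera call. They do not tell look-alikes from the thing itself.
- spot_in(query, picture): "rect" ([left, top, right, bottom] as shares, 0 to 1, of the picture: columns of its width, rows of its height, round what is visible of it).
The state is a dict: "t": time; "qpos": joint angles; "joint_vel": joint speeds; "joint_efforts": joint torques, N m; "eef_pos": TCP position; "tcp_rot": TCP orientation; "ft_force": force on the tool from outside, world axes, zero at the start; "wrist_torque": the same for the moment, N m; "opening": finger opening in m; "grasp_force": force on a finger pad.
Only numpy, scipy, OpenCV 4.12 (cv2) and the standard library are available. Lean on these libraries where they do the work, as an engineer would, in place of code of your own. Each camera call takes 0.05 s, during which the arm holds its last target. There are 200 camera calls.

## Working session

There is one attempt and no reset: what is moved stays moved. The work goes in short steps, Python scripts to look and compute and a tool call to move; the robot and the scene stay as the last step left them, time stands still between calls to the robot, and variables do not carry over. Pictures are saved under pics/ and viewed, at most 10 in all, crops included, and the job is handed in when it is done.

Besides the shell and the picture viewer there is one more tool, called after "Emit:" as name(argument=value, ...), one argument or row to a line, values as JSON. servo_tool: Moves the arm, as the interface text tells. Its arguments: {"type":"object","properties":{"series":{"type":"array","items":{"type":"array"}},"claw":{"type":"number"},"newtons":{"type":"number"}},"required":["series"]}

```bash
mkdir -p pics; ls; cat > h.py <<'E'
import numpy as np,cv2
from cell import get_obs,camera,close_job,spot_in
def pts(c):
    d=c['depth'];K=c['mtx'];v,u=np.mgrid[:400,:640]
    p=np.stack([(u-K[0,2])/K[0,0]*d,(v-K[1,2])/K[1,1]*d,d],-1)
    return p@np.array(c['attitude']).T+np.array(c['eye'])
def save(c,n):cv2.imwrite('pics/'+n,cv2.cvtColor(c['img'],cv2.COLOR_RGB2BGR))
E
python3 - <<'E'
from h import *
for n in('top','side'):
    c=camera(n);save(c,n+'.png');np.savez(''+n+'.npz',**{k:c[k] for k in c})
    P=pts(c);print(n,c['eye'])
    for q in['dial','tumbler','basket','scoop','scoop_grip','sheet','medal0','polish_bottle','wax_jar','tin','spray','glue_jar','bowl_mouth']:
        for r in spot_in(q,c)[:7]:
            b=np.array(r['rect'])*[640,400,640,400];u,v=int((b[0]+b[2])/2),int((b[1]+b[3])/2)
            print(q,b.round(),round(r['confidence'],2),P[v,u].round(3))
o=get_obs();print(o['t'],o['tcp_rot'])
E
```

```text
pics
top [ 0.50161346 -0.01499992  1.03777623]
dial [416. 249. 438. 268.] 0.7 [ 0.411 -0.286  0.067]
dial [272. 128. 301. 160.] 0.65 [0.706 0.051 0.07 ]
tumbler [371. 145. 463. 284.] 0.66 [ 0.52  -0.274  0.048]
tumbler [207. 183. 219. 197.] 0.24 [0.6   0.247 0.024]
basket [166. 155. 231. 278.] 0.81 [0.532 0.292 0.005]
scoop [293. 181. 336. 246.] 0.72 [ 0.528 -0.014  0.104]
scoop_grip [294. 189. 332. 243.] 0.63 [ 0.524 -0.011  0.102]
sheet [281. 172. 353. 260.] 0.56 [ 0.521 -0.021  0.099]
medal0 [191. 200. 205. 215.] 0.69 [0.555 0.287 0.023]
medal0 [240. 166. 256. 175.] 0.59 [0.648 0.156 0.021]
medal0 [207. 186. 218. 195.] 0.58 [0.597 0.249 0.026]
medal0 [193. 164. 203. 180.] 0.55 [0.646 0.289 0.022]
medal0 [204. 166. 218. 179.] 0.49 [0.645 0.252 0.021]
medal0 [188. 179. 204. 200.] 0.47 [0.602 0.292 0.021]
medal0 [293. 189. 335. 243.] 0.45 [ 0.521 -0.011  0.102]
polish_bottle [174. 130. 206. 156.] 0.78 [0.705 0.282 0.106]
wax_jar [233. 221. 258. 248.] 0.69 [0.482 0.157 0.076]
tin [312. 132. 340. 161.] 0.86 [ 0.693 -0.048  0.084]
spray [457. 202. 491. 222.] 0.85 [ 0.52  -0.396  0.097]

[... 670 characters left out ...]
321. 327. 336.] 0.57 [0.555 0.291 0.021]
medal0 [273. 305. 290. 320.] 0.52 [0.642 0.252 0.022]
medal0 [295. 308. 310. 319.] 0.5 [0.594 0.254 0.021]
medal0 [271. 322. 288. 334.] 0.44 [0.644 0.289 0.022]
polish_bottle [228. 294. 259. 343.] 0.68 [0.71  0.309 0.097]
wax_jar [339. 254. 358. 290.] 0.9 [0.488 0.177 0.075]
tin [256. 194. 281. 228.] 0.9 [ 0.693 -0.016  0.077]
spray [327. 112. 339. 128.] 0.51 [ 0.514 -0.407  0.118]
glue_jar [245. 227. 273. 263.] 0.64 [0.708 0.083 0.059]
bowl_mouth [280. 130. 382. 193.] 0.93 [ 0.525 -0.179  0.119]
1.4 [[ 9.75507905e-01  2.19964375e-01 -1.35778191e-05]
 [ 2.19964375e-01 -9.75507905e-01 -2.95183497e-07]
 [-1.33101997e-05 -2.69868265e-06 -1.00000000e+00]]
```

```bash
python3 - <<'E'
import cv2
a=cv2.imread('pics/top.png')[120:300,150:500];cv2.imwrite('pics/t2.png',cv2.resize(a,(800,411),interpolation=2))
a=cv2.imread('pics/side.png')[100:400,220:420];cv2.imwrite('pics/s2.png',cv2.resize(a,(400,600),interpolation=2))
E
```

```text
(no output)
```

View pics/t2.png

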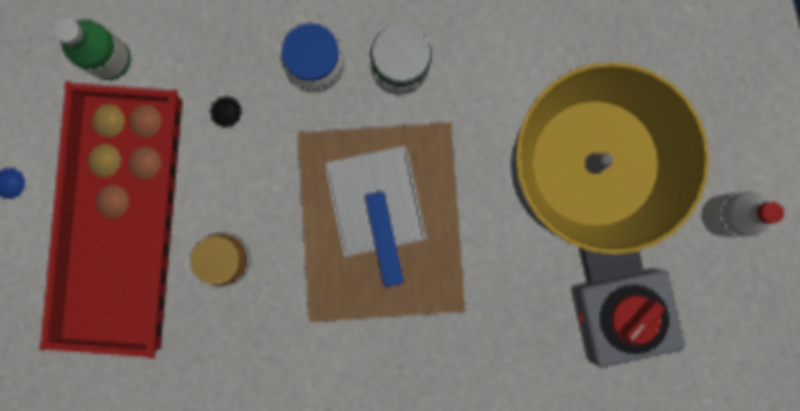

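View pics/s2.png

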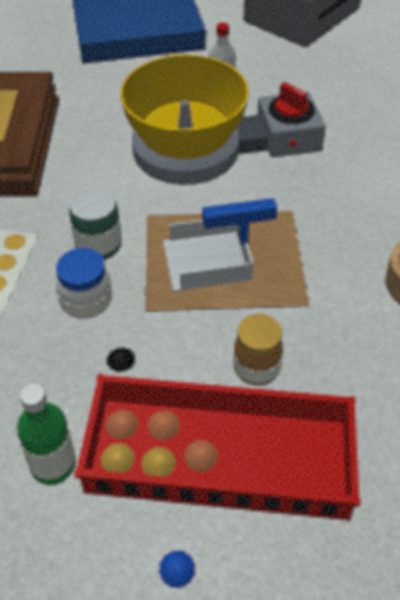

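```bash
python3 - <<'E'
from h import *
T=np.load('top.npz');S=np.load('side.npz')
def cl(c):
    P=pts(c).reshape(-1,3);hsv=cv2.cvtColor(c['img'],cv2.COLOR_RGB2HSV).reshape(-1,3).astype(int);return P[c['depth'].ravel()>0],hsv[c['depth'].ravel()>0]
def rect(p,n):
    r=cv2.minAreaRect((p[:,:2]*1000).astype(np.float32));print(n,len(p),'c',np.round(r[0],1),'size',np.round(r[1],1),'ang',round(r[2],1),'z',np.percentile(p[:,2],[5,50,95]).round(3),'mean',p.mean(0).round(4))
for nm,c in(('top',T),('side',S)):
    P,H=cl(c);red=((H[:,0]<8)|(H[:,0]>172))&(H[:,1]>120)
    blue=(abs(H[:,0]-112)<12)&(H[:,1]>120);yel=(abs(H[:,0]-26)<6)&(H[:,1]>130)
    near=lambda x,y,r:np.hypot(P[:,0]-x,P[:,1]-y)<r
    d=red&near(.411,-.286,.05)&(P[:,2]>.05)
    rect(P[d],nm+' dialall')
    for z in(.068,.073,.078,.083):
        q=P[d&(P[:,2]>z)]
        if len(q)>5: rect(q,'bar>%g'%z); w,v=np.linalg.eigh(np.cov(q[:,:2].T));print('  pca',v[:,1],np.degrees(np.arctan2(v[1,1],v[0,1])),np.sqrt(w))
    s=blue&near(.52,-.015,.12)&(P[:,2]>.07);rect(P[s],nm+' handle')
    s=near(.53,-.015,.12)&(P[:,2]>.03)&(P[:,2]<.045);rect(P[s],nm+' panwall')
    b=yel&near(.53,-.275,.14)&(P[:,2]>.113)
    q=P[b];A=np.c_[2*q[:,:2],np.ones(len(q))];x=np.linalg.lstsq(A,(q[:,:2]**2).sum(1),rcond=None)[0];print(nm,'bowl',x[:2],np.sqrt(x[2]+x[0]**2+x[1]**2),q[:,2].max())
    k=red&(abs(P[:,0]-.54)<.2)&(abs(P[:,1]-.285)<.1)&(P[:,2]>.042);rect(P[k],nm+' basket')
    m=(abs(P[:,0]-.54)<.17)&(abs(P[:,1]-.285)<.055)&(P[:,2]>.012)&(P[:,2]<.035)&(H[:,0]>=6)&(H[:,0]<35);rect(P[m],'medals')
    br=(abs(H[:,0]-13)<8)&(P[:,2]<.012)&(H[:,1]>60)&near(.52,-.02,.16);rect(P[br],nm+' sheet')
E
```

```text
top dialall 381 c [ 406.3 -292.7] size [55.4 53.3] ang 78.8 z [0.061 0.07  0.1  ] mean [ 0.4088 -0.289   0.0784]
bar>0.068 283 c [ 408.6 -290.2] size [49.5 47.9] ang 76.5 z [0.069 0.081 0.1  ] mean [ 0.4099 -0.2877  0.0831]
  pca [-0.66547586  0.74641937] 131.71884225033307 [0.01096693 0.01344604]
bar>0.073 161 c [ 407.3 -290.2] size [15.5 48.6] ang 45.0 z [0.075 0.097 0.101] mean [ 0.4094 -0.2887  0.0932]
  pca [-0.70460345  0.70960128] 134.7975162913507 [0.00439967 0.01435072]
bar>0.078 147 c [ 407.3 -290.2] size [15.5 48.6] ang 45.0 z [0.082 0.097 0.101] mean [ 0.4094 -0.2891  0.095 ]
  pca [-0.70201066  0.71216644] 134.58854280870727 [0.00443763 0.01417562]
bar>0.083 136 c [ 407.3 -290.4] size [15.3 48.6] ang 46.0 z [0.086 0.097 0.101] mean [ 0.4092 -0.2895  0.0961]
  pca [-0.70396108  0.71023855] 134.74567237834114 [0.0044312  0.01413295]
top handle 324 c [501.3 -21.5] size [96.4 19.2] ang 10.4 z [0.098 0.101 0.104] mean [ 0.501  -0.0215  0.1009]
top panwall 117 c [541.5 -13.7] size [99.7 93.9] ang 10.4 z [0.034 0.038 0.041] mean [ 0.5286 -0.016   0.0376]
top bowl [ 0.57885207 -
[... 1167 characters left out ...]
71817554  0.69586198] 135.9040546220434 [0.00324338 0.01350349]
side handle 360 c [501.5 -20. ] size [97.  21.4] ang 10.0 z [0.082 0.098 0.102] mean [ 0.5024 -0.0164  0.0946]
side panwall 155 c [538.5 -15.8] size [101.3  98.9] ang 10.4 z [0.03  0.035 0.041] mean [ 0.5346 -0.      0.0349]
side bowl [ 0.57846709 -0.25874936] 0.0961315625346224 0.12164106479839099
side basket 1555 c [532.3 279.9] size [125.8 294.9] ang 84.2 z [0.044 0.049 0.051] mean [0.5304 0.2881 0.0481]
medals 959 c [601.8 282.9] size [ 99.5 150.6] ang 84.2 z [0.013 0.019 0.023] mean [0.6062 0.2783 0.0188]
side sheet 2112 c [522.  -19.6] size [219.  182.8] ang 1.7 z [-0.     0.002  0.004] mean [5.101e-01 5.000e-04 2.000e-03]
```

```bash
cat >> h.py <<'E'
from scipy.spatial.transform import Rotation as Ro
def R(yaw,p=0):
    y=np.radians(yaw);x=np.array([np.cos(y),np.sin(y),0]);z=np.array([0,0,-1.])
    return np.c_[x,np.cross(z,x),z]@Ro.from_euler('y',p,degrees=True).as_matrix()
def plan(*wps,p0=None,R0=None):
    o=get_obs();p0=np.array(o['eef_pos']) if p0 is None else p0;R0=np.array(o['tcp_rot']) if R0 is None else R0
    for pos,R1,N in wps:
        r=Ro.from_matrix(R0.T@R1).as_rotvec()/N;E=Ro.from_rotvec(r).as_matrix()
        M=sum(R0@np.linalg.matrix_power(E,k) for k in range(N));s=np.linalg.solve(M,np.array(pos)-p0)
        f=[(s/.15).round(3),(r/.5).round(3)];print(N,'x',[a.tolist() for a in f],'max',round(np.linalg.norm(s)/.0417,2),round(np.linalg.norm(r)/.125,2))
        for k in range(N):p0=p0+R0@f[0]*.15;R0=R0@Ro.from_rotvec(f[1]*.5).as_matrix()
    return p0
E
python3 - <<'E'
from h import *
plan(((.4075,-.29,.17),R(-45),12),((.4075,-.29,.077),R(-45),3))
E
```

```text
12 x [[0.121, -0.191, 0.034], [0.0, 0.0, 0.168]] max 0.82 0.67
3 x [[-0.001, -0.001, 0.207], [0.0, 0.0, -0.001]] max 0.74 0.0
```

Emit:
servo_tool(
  series=[
    [[0.121,-0.191,0.034],[0,0,0.168]],
    [[0.121,-0.191,0.034],[0,0,0.168]],
    [[0.121,-0.191,0.034],[0,0,0.168]],
    [[0.121,-0.191,0.034],[0,0,0.168]],
    [[0.121,-0.191,0.034],[0,0,0.168]],
    [[0.121,-0.191,0.034],[0,0,0.168]],
    [[0.121,-0.191,0.034],[0,0,0.168]],
    [[0.121,-0.191,0.034],[0,0,0.168]],
  ],
  claw=-1,
)

```text
t: 2.07
eef_pos: [0.2856, -0.3454, 0.1906]
tcp_rot: [[0.898, -0.439, 0.0], [-0.439, -0.898, -0.001], [0.001, 0.0, -1.0]]
ft_force: [1.0, -1.1, -0.8]
opening: 0.0854
grasp_force: 0.0
```

Emit:
servo_tool(
  series=[
    [[0.121,-0.191,0.034],[0,0,0.168]],
    [[0.121,-0.191,0.034],[0,0,0.168]],
    [[0.121,-0.191,0.034],[0,0,0.168]],
    [[0.121,-0.191,0.034],[0,0,0.168]],
    [[0,0,0],[0,0,0]],
  ],
)

```text
t: 2.48
eef_pos: [0.4116, -0.2881, 0.1695]
tcp_rot: [[0.706, -0.709, 0.002], [-0.709, -0.706, 0.001], [0.0, -0.002, -1.0]]
ft_force: [-1.0, 0.4, -0.3]
opening: 0.0851
grasp_force: 0.0
```

```bash
python3 - <<'E'
from h import *
o=get_obs();print(o['t'],o['eef_pos'],o['qpos'])
plan(((.4075,-.29,.13),R(-45),2),((.4075,-.29,.077),R(-45),3))
E
```

```text
2.4833 [ 0.41160382 -0.28810255  0.16945431] [-0.84863272  0.08452624  1.8471954   0.00207693  1.20953644  1.50883054]
2 x [[-0.005, 0.014, 0.131], [-0.002, -0.0, -0.002]] max 0.48 0.01
3 x [[-0.0, 0.0, 0.118], [0.0, -0.0, -0.0]] max 0.42 0.0
```

Emit:
servo_tool(
  series=[
    [[-0.005,0.014,0.131],[0,0,0]],
    [[-0.005,0.014,0.131],[0,0,0]],
    [[0,0,0.118],[0,0,0]],
    [[0,0,0.118],[0,0,0]],
    [[0,0,0.118],[0,0,0]],
    [[0,0,0],[0,0,0]],
  ],
)

```text
t: 2.98
eef_pos: [0.4016, -0.2907, 0.0746]
tcp_rot: [[0.707, -0.708, -0.004], [-0.708, -0.707, 0.004], [-0.006, -0.0, -1.0]]
ft_force: [-1.0, 0.9, 0.3]
opening: 0.0853
grasp_force: 0.0
```

Emit:
servo_tool(
  series=[
    [[0,0,0],[0,0,0]],
    [[0,0,0],[0,0,0]],
    [[0,0,0],[0,0,0]],
    [[0,0,0],[0,0,0]],
    [[0,0,0],[0,0,0]],
    [[0,0,0],[0,0,0]],
  ],
  claw=1,
  newtons=50,
)

```text
t: 3.48
eef_pos: [0.4059, -0.2912, 0.0789]
tcp_rot: [[0.705, -0.709, 0.005], [-0.709, -0.705, 0.002], [0.002, -0.005, -1.0]]
ft_force: [14.5, 18.3, 15.6]
opening: 0.013
grasp_force: 51.3
```

Emit:
servo_tool(
  series=[
    [[0,0,-0.015],[0,0,-0.2]],
    [[0,0,0],[0,0,-0.2]],
    [[0,0,0],[0,0,-0.2]],
    [[0,0,0],[0,0,-0.2]],
    [[0,0,0],[0,0,-0.2]],
    [[0,0,0],[0,0,-0.2]],
  ],
)

```text
t: 3.98
eef_pos: [0.4054, -0.2921, 0.0792]
tcp_rot: [[0.984, -0.181, 0.004], [-0.181, -0.984, -0.0], [0.004, -0.0, -1.0]]
ft_force: [11.3, -1.8, -15.5]
opening: 0.0128
grasp_force: 51.4
```

```bash
python3 - <<'E'
from h import *
o=get_obs();print(o['t'],o['eef_pos'],o['wrist_torque'],np.degrees(np.arctan2(o['tcp_rot'][1][0],o['tcp_rot'][0][0])))
E
```

```text
3.9833 [ 0.40544863 -0.29208597  0.07916602] [-0.52472882 -2.02541733 -0.0130861 ] -10.407270702479533
```

Emit:
servo_tool(
  series=[
    [[0,0,0.006],[0,0,-0.2]],
    [[0,0,0],[0,0,-0.2]],
    [[0,0,0],[0,0,-0.2]],
    [[0,0,0],[0,0,-0.2]],
    [[0,0,0],[0,0,-0.2]],
    [[0,0,0],[0,0,-0.2]],
  ],
)

```text
t: 4.48
eef_pos: [0.4041, -0.2929, 0.0796]
tcp_rot: [[0.915, 0.402, 0.002], [0.402, -0.915, -0.0], [0.001, 0.001, -1.0]]
ft_force: [-0.9, -1.1, 2.3]
opening: 0.0128
grasp_force: 153.3
```

```bash
python3 - <<'E'
from h import *
o=get_obs();print(o['t'],o['eef_pos'],o['wrist_torque'],np.degrees(np.arctan2(o['tcp_rot'][1][0],o['tcp_rot'][0][0])))
E
```

```text
4.4833 [ 0.40412899 -0.29293265  0.07960548] [-0.274288    0.39393563 -3.2548149 ] 23.725546910847008
```

Emit:
servo_tool(
  series=[
    [[0,0,0],[0,0,0]],
    [[0,0,0],[0,0,0]],
    [[0,0,0],[0,0,0]],
    [[0,0,-0.15],[0,0,0]],
    [[0,0,-0.2],[0,0,0]],
    [[0,0,-0.25],[0,0,0]],
    [[0,0,-0.25],[0,0,0]],
    [[0,0,0],[0,0,0]],
  ],
  claw=-1,
)

```text
t: 5.15
eef_pos: [0.4067, -0.2956, 0.2148]
tcp_rot: [[0.916, 0.401, 0.009], [0.401, -0.916, -0.01], [0.004, 0.013, -1.0]]
ft_force: [1.9, -1.3, 1.7]
opening: 0.0855
grasp_force: 0.0
```

```bash
python3 - <<'E'
from h import *
o=get_obs();print(o['t'],o['eef_pos'],o['qpos'])
for n in('side','top'):
    c=camera(n);P=pts(c).reshape(-1,3);H=cv2.cvtColor(c['img'],cv2.COLOR_RGB2HSV).reshape(-1,3).astype(int)
    d=((H[:,0]<8)|(H[:,0]>172))&(H[:,1]>120)&(np.hypot(P[:,0]-.41,P[:,1]+.29)<.05)&(P[:,2]>.08)&(P[:,2]<.11)
    q=P[d]
    if len(q)>5:w,v=np.linalg.eigh(np.cov(q[:,:2].T));print(n,len(q),np.degrees(np.arctan2(v[1,1],v[0,1])),np.sqrt(w))
# scoop grip: origin from handle centre (x=-45): grip x=-35
y=np.radians(10.3);d=np.array([np.cos(y),np.sin(y)]);h=np.array([.5014,-.0208])
g=h+.01*d;print('grip',g,'origin',h+.045*d)
plan(((.45,-.2,.24),R(10.3),6),((*g,.24),R(10.3),8),((*g,.074),R(10.3),6))
E
```

```text
5.15 [ 0.40674719 -0.29564888  0.21477513] [-8.64929449e-01  2.44261449e-02  1.81254085e+00 -1.00650040e-04
  1.29125689e+00  2.92951981e-01]
side 81 -170.28290212604597 [0.00290829 0.01277851]
top 147 -170.53527884622324 [0.00452546 0.01409276]
grip [ 0.51123885 -0.01901198] origin [ 0.54567483 -0.0127539 ]
6 x [[0.08, -0.083, -0.035], [0.001, -0.001, 0.078]] max 0.43 0.31
8 x [[0.077, -0.139, -0.0], [0.0, 0.0, -0.0]] max 0.57 0.0
6 x [[0.001, -0.001, 0.184], [0.0, 0.0, -0.0]] max 0.66 0.0
```

Emit:
servo_tool(
  series=[
    [[0.08,-0.083,-0.035],[0,0,0.078]],
    [[0.08,-0.083,-0.035],[0,0,0.078]],
    [[0.08,-0.083,-0.035],[0,0,0.078]],
    [[0.08,-0.083,-0.035],[0,0,0.078]],
    [[0.08,-0.083,-0.035],[0,0,0.078]],
    [[0.08,-0.083,-0.035],[0,0,0.078]],
  ],
)

```text
t: 5.75
eef_pos: [0.4481, -0.1977, 0.2363]
tcp_rot: [[0.984, 0.176, -0.003], [0.176, -0.984, 0.002], [-0.002, -0.003, -1.0]]
ft_force: [0.4, -0.5, 0.8]
opening: 0.0854
grasp_force: 0.0
```

Emit:
servo_tool(
  series=[
    [[0.077,-0.139,0],[0,0,0]],
    [[0.077,-0.139,0],[0,0,0]],
    [[0.077,-0.139,0],[0,0,0]],
    [[0.077,-0.139,0],[0,0,0]],
    [[0.077,-0.139,0],[0,0,0]],
    [[0.077,-0.139,0],[0,0,0]],
    [[0.077,-0.139,0],[0,0,0]],
    [[0.077,-0.139,0],[0,0,0]],
  ],
)

```text
t: 6.42
eef_pos: [0.5089, -0.0171, 0.236]
tcp_rot: [[0.984, 0.178, -0.003], [0.178, -0.984, 0.001], [-0.003, -0.001, -1.0]]
ft_force: [0.5, 0.2, -0.2]
opening: 0.085
grasp_force: 0.0
```

Emit:
servo_tool(
  series=[
    [[0,0,0.15],[0,0,0]],
    [[0,0,0.15],[0,0,0]],
    [[0,0,0.15],[0,0,0]],
    [[0,0,0],[0,0,0]],
    [[0,0,0],[0,0,0]],
  ],
)

```text
t: 6.83
eef_pos: [0.5079, -0.018, 0.1683]
tcp_rot: [[0.984, 0.178, -0.005], [0.178, -0.984, 0.001], [-0.005, -0.002, -1.0]]
ft_force: [0.4, -0.1, 0.9]
opening: 0.0853
grasp_force: 0.0
```

```bash
python3 - <<'E'
from h import *
o=get_obs();print(o['t'],o['eef_pos'])
plan(((.5112,-.0195,.070),R(10.3),5))
E
```

```text
6.8333 [ 0.50792099 -0.01804227  0.16828545]
5 x [[0.004, 0.003, 0.131], [-0.001, 0.002, -0.0]] max 0.47 0.01
```

Emit:
servo_tool(
  series=[
    [[0.004,0.003,0.131],[-0.001,0.002,0]],
    [[0.004,0.003,0.131],[-0.001,0.002,0]],
    [[0.004,0.003,0.131],[-0.001,0.002,0]],
    [[0.004,0.003,0.131],[-0.001,0.002,0]],
    [[0.004,0.003,0.131],[-0.001,0.002,0]],
    [[0,0,0],[0,0,0]],
    [[0,0,0],[0,0,0]],
  ],
)

```text
t: 7.42
eef_pos: [0.5133, -0.0205, 0.0726]
tcp_rot: [[0.984, 0.178, 0.004], [0.178, -0.984, -0.001], [0.004, 0.002, -1.0]]
ft_force: [-0.2, -0.4, 0.3]
opening: 0.0852
grasp_force: 0.0
```

Emit:
servo_tool(
  series=[
    [[0,0,0],[0,0,0]],
    [[0,0,0],[0,0,0]],
    [[0,0,0],[0,0,0]],
    [[0,0,0],[0,0,0]],
    [[0,0,0],[0,0,0]],
    [[0,0,0],[0,0,0]],
  ],
  claw=1,
  newtons=90,
)

```text
t: 7.92
eef_pos: [0.514, -0.0205, 0.0732]
tcp_rot: [[0.984, 0.179, 0.007], [0.179, -0.984, -0.002], [0.006, 0.003, -1.0]]
ft_force: [0.8, -0.0, 7.6]
opening: 0.0206
grasp_force: 89.3
```

```bash
python3 - <<'E'
from h import *
o=get_obs();print(o['t'],o['eef_pos'],o['wrist_torque'],o['qpos'])
plan((np.array(o['eef_pos'])+[0,0,.11],R(10.3),5))
c=camera('top');P=pts(c).reshape(-1,3);H=cv2.cvtColor(c['img'],cv2.COLOR_RGB2HSV).reshape(-1,3).astype(int)
save(c,'top3.png')
E
```

```text
7.9167 [ 0.51402773 -0.02045466  0.0731602 ] [-0.07875493 -0.26045159 -0.01792266] [-2.70805739e-01  2.49509397e-01  1.88190916e+00 -1.01580052e-05
  1.00302171e+00  1.12012299e+00]
5 x [[0.001, 0.0, -0.147], [0.001, -0.003, 0.0]] max 0.53 0.01
```

```bash
cat >> h.py <<'E'
OFF=np.array([.0326,-.002,.070])
B0=np.array([.532,.2805]);u=np.array([np.cos(np.radians(-5.7)),np.sin(np.radians(-5.7))])
def tcp(o,yaw,p):return np.array(o)-R(yaw,p)@OFF
def bas(x,z,p,y=0):return tcp((*(B0+x*u+y*np.array([-u[1],u[0]])),z),-5.7,p)
E
python3 - <<'E'
from h import *
o=get_obs();p=np.array(o['eef_pos'])
plan((p+[0,0,.13],R(10.3),5),(bas(-.078,.14,0),R(-5.7),10),(bas(-.078,.06,0),R(-5.7),3),(bas(-.078,.02,-1.5),R(-5.7,-1.5),3))
E
```

```text
5 x [[0.001, 0.0, -0.173], [0.001, -0.003, 0.0]] max 0.62 0.01
10 x [[-0.051, -0.21, -0.005], [0.0, 0.0, 0.056]] max 0.78 0.22
3 x [[0.001, -0.001, 0.178], [0.001, 0.0, -0.0]] max 0.64 0.0
3 x [[0.005, 0.0, 0.087], [-0.0, -0.017, -0.0]] max 0.31 0.07
```

Emit:
servo_tool(
  series=[
    [[0,0,-0.1],[0,0,0]],
    [[0,0,-0.173],[0,0,0]],
    [[0,0,-0.173],[0,0,0]],
    [[0,0,-0.173],[0,0,0]],
    [[0,0,-0.173],[0,0,0]],
    [[0,0,-0.073],[0,0,0]],
  ],
)

```text
t: 8.47
eef_pos: [0.514, -0.0204, 0.2053]
tcp_rot: [[0.984, 0.179, 0.01], [0.179, -0.984, -0.003], [0.009, 0.004, -1.0]]
ft_force: [1.5, 0.1, -1.7]
opening: 0.0203
grasp_force: 88.4
```

Emit:
servo_tool(
  series=[
    [[-0.051,-0.21,-0.005],[0,0,0.056]],
    [[-0.051,-0.21,-0.005],[0,0,0.056]],
    [[-0.051,-0.21,-0.005],[0,0,0.056]],
    [[-0.051,-0.21,-0.005],[0,0,0.056]],
    [[-0.051,-0.21,-0.005],[0,0,0.056]],
    [[-0.051,-0.21,-0.005],[0,0,0.056]],
    [[-0.051,-0.21,-0.005],[0,0,0.056]],
  ],
)

```text
t: 9.05
eef_pos: [0.4369, 0.1951, 0.2055]
tcp_rot: [[1.0, -0.018, 0.004], [-0.018, -1.0, -0.002], [0.004, 0.002, -1.0]]
ft_force: [0.7, 1.2, -2.2]
opening: 0.0207
grasp_force: 88.6
```

Emit:
servo_tool(
  series=[
    [[-0.051,-0.21,-0.005],[0,0,0.056]],
    [[-0.051,-0.21,-0.005],[0,0,0.056]],
    [[-0.051,-0.21,-0.005],[0,0,0.056]],
    [[0,0,0],[0,0,0]],
    [[0,0,0],[0,0,0]],
    [[0,0,0],[0,0,0]],
  ],
)

```text
t: 9.55
eef_pos: [0.419, 0.289, 0.2075]
tcp_rot: [[0.995, -0.099, 0.004], [-0.099, -0.995, -0.003], [0.004, 0.002, -1.0]]
ft_force: [0.2, 0.7, -2.5]
opening: 0.0208
grasp_force: 89.1
```

```bash
python3 - <<'E'
from h import *
o=get_obs();print(o['t'],o['eef_pos'],bas(-.078,.14,0),o['wrist_torque'],o['qpos'],o['opening'])
c=camera('side');save(c,'s3.png');P=pts(c)
hs=cv2.cvtColor(c['img'],cv2.COLOR_RGB2HSV).astype(int)
s=(abs(hs[...,0]-112)<12)&(hs[...,1]>120)&(P[...,2]>.15)&(np.hypot(P[...,0]-.45,P[...,1]-.29)<.15)
q=P[s];print(len(q),cv2.minAreaRect((q[:,:2]*1000).astype(np.float32)),np.percentile(q[:,2],[5,95]))
cv2.imwrite('pics/s3c.png',cv2.resize(cv2.imread('pics/s3.png')[160:400,210:450],(600,600),interpolation=2))
plan((bas(-.078,.06,0),R(-5.7),4),(bas(-.078,.02,-1.5),R(-5.7,-1.5),3))
E
```

```text
9.55 [0.41897767 0.28896555 0.2074748 ] [0.42174821 0.28949465 0.21      ] [-0.04056966  0.04711748  0.01062066] [ 0.37270456  0.05459426  1.79667044 -0.00404228  1.28783719  2.04370942] 0.02078869569593995
577 ((411.1998291015625, 294.0029296875), (84.3677978515625, 82.96400451660156), 42.8912467956543) [0.19579061 0.23675726]
4 x [[0.004, -0.002, 0.129], [0.001, -0.002, -0.0]] max 0.47 0.01
3 x [[0.004, -0.0, 0.088], [0.0, -0.018, -0.001]] max 0.32 0.07
```

View pics/s3c.png

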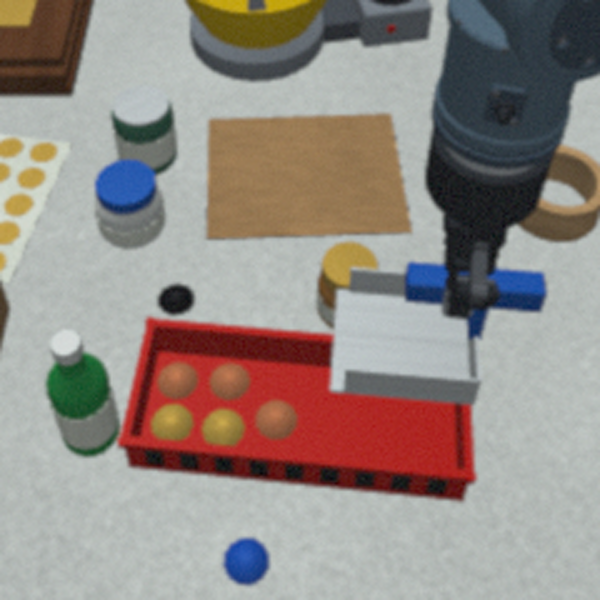

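```bash
python3 - <<'E'
from h import *
nv=np.array([-u[1],u[0]])
for n in('side','top'):
    c=camera(n);P=pts(c).reshape(-1,3);P=P[c['depth'].ravel()>0]
    bx=(P[:,:2]-B0)@u;by=(P[:,:2]-B0)@nv
    s=(P[:,2]>.165)&(P[:,2]<.183)&(bx>-.13)&(bx<-.03)&(abs(by)<.08)
    print(n,s.sum(),np.percentile(by[s],[1,5,50,95,99]).round(4),np.percentile(bx[s],[1,99]).round(4),np.percentile(P[s,2],[5,95]))
    f=(P[:,2]>.13)&(P[:,2]<.15)&(bx>-.14)&(bx<.0)&(abs(by)<.08);print('floor',f.sum(),np.percentile(by[f],[1,99]).round(4),np.percentile(bx[f],[1,99]).round(4),P[f,2].mean())
    hs=cv2.cvtColor(c['img'],cv2.COLOR_RGB2HSV).reshape(-1,3)[c['depth'].ravel()>0].astype(int)
    r=((hs[:,0]<8)|(hs[:,0]>172))&(hs[:,1]>120)&(P[:,2]>.044)&(P[:,2]<.056)&(abs(by)<.08)&(abs(bx)<.17)
    for a,b in((-.08,0),(.02,.12)):
        g=r&(bx>a)&(bx<b);print('rim',np.percentile(by[g&(by>0)],[2,50,98]).round(4),np.percentile(by[g&(by<0)],[2,50,98]).round(4))
    g=r&(abs(by)<.04);print('ends',np.percentile(bx[g&(bx>0)],[2,50,98]).round(4),np.percentile(bx[g&(bx<0)],[2,50,98]).round(4))
E
```

```text
side 218 [-0.0511 -0.0501  0.0416  0.0431  0.0433] [-0.129  -0.0362] [0.16553723 0.17306491]
floor 1841 [-0.0496  0.0434] [-0.1322 -0.0261] 0.13964090835300733
rim [0.0527 0.0577 0.0618] [-0.0616 -0.057  -0.0539]
rim [0.0524 0.0578 0.0614] [-0.0623 -0.0571 -0.0537]
ends [0.1395 0.1427 0.1468] [-0.1464 -0.143  -0.1398]
top 167 [-0.0498 -0.0495 -0.0466  0.0445  0.0451] [-0.128  -0.0359] [0.16595052 0.17449893]
floor 1418 [-0.0493  0.0432] [-0.1294 -0.0249] 0.1410196137462331
rim [0.0539 0.0572 0.061 ] [-0.061  -0.0571 -0.0526]
rim [0.0542 0.057  0.0609] [-0.0613 -0.0575 -0.0528]
ends [0.1404 0.1433 0.1466] [-0.147  -0.142  -0.1392]
```

```bash
sed -i 's/\.0326,-\.002/.0326,.0002/' h.py; python3 - <<'E'
from h import *
plan((bas(-.078,.06,0),R(-5.7),4),(bas(-.078,.015,-1.2),R(-5.7,-1.2),3))
E
```

```text
4 x [[0.003, -0.006, 0.13], [0.001, -0.002, -0.001]] max 0.47 0.01
3 x [[0.003, -0.0, 0.099], [-0.0, -0.015, -0.0]] max 0.36 0.06
```

Emit:
servo_tool(
  series=[
    [[0.003,-0.006,0.13],[0.001,-0.002,-0.001]],
    [[0.003,-0.006,0.13],[0.001,-0.002,-0.001]],
    [[0.003,-0.006,0.13],[0.001,-0.002,-0.001]],
    [[0.003,-0.006,0.13],[0.001,-0.002,-0.001]],
    [[0.003,0,0.099],[0,-0.015,0]],
    [[0.003,0,0.099],[0,-0.015,0]],
    [[0.003,0,0.099],[0,-0.015,0]],
    [[0,0,0],[0,0,0]],
  ],
)

```text
t: 10.37
eef_pos: [0.4218, 0.2907, 0.0832]
tcp_rot: [[0.995, -0.1, -0.026], [-0.1, -0.995, 0.001], [-0.026, 0.001, -1.0]]
ft_force: [-0.5, -0.3, -2.3]
opening: 0.0205
grasp_force: 89.0
```

```bash
python3 - <<'E'
from h import *
o=get_obs();print(o['t'],o['eef_pos'],bas(-.078,.015,-1.2),o['ft_force'])
plan((bas(-.078,.005,-1.2),R(-5.7,-1.2),3),(bas(.083,.005,-1.2),R(-5.7,-1.2),16))
E
```

```text
10.3667 [0.42176008 0.29068403 0.08317744] [0.42343255 0.29153747 0.08566737] [-0.47401824 -0.2837219  -2.25247281]
3 x [[0.004, -0.002, 0.017], [0.001, 0.003, -0.001]] max 0.06 0.01
16 x [[0.067, -0.0, -0.001], [-0.0, 0.0, 0.0]] max 0.24 0.0
```

Emit:
servo_tool(
  series=[
    [[0.004,-0.002,0.017],[0.001,0.003,-0.001]],
    [[0.004,-0.002,0.017],[0.001,0.003,-0.001]],
    [[0,0,0.01],[0,0,0]],
    [[0,0,0],[0,0,0]],
    [[0,0,0],[0,0,0]],
  ],
)

```text
t: 10.78
eef_pos: [0.4246, 0.2932, 0.08]
tcp_rot: [[0.995, -0.097, -0.017], [-0.097, -0.995, 0.004], [-0.017, -0.002, -1.0]]
ft_force: [0.3, 0.7, -2.4]
opening: 0.0205
grasp_force: 89.0
```

```bash
python3 - <<'E'
from h import *
o=get_obs();print(o['t'],o['eef_pos'],bas(-.078,.005,-1.2),o['ft_force'],o['wrist_torque'])
plan((bas(.083,.006,-1.2),R(-5.7,-1.2),16))
E
```

```text
10.7833 [0.4246155 0.2932225 0.0800441] [0.42343255 0.29153747 0.07566737] [ 0.29922136  0.65884531 -2.40812311] [ 0.0236128  -0.04612952 -0.00116074]
16 x [[0.067, 0.001, 0.0], [-0.0, -0.0, 0.0]] max 0.24 0.0
```

Emit:
servo_tool(
  series=[
    [[0,0.005,0.015],[0,-0.01,0]],
    [[0,0,0.01],[0,0,0]],
    [[0,0,0],[0,0,0]],
    [[0,0,0],[0,0,0]],
  ],
)

```text
t: 11.12
eef_pos: [0.4252, 0.2927, 0.0768]
tcp_rot: [[0.995, -0.097, -0.02], [-0.097, -0.995, 0.005], [-0.021, -0.003, -1.0]]
ft_force: [-1.2, 0.0, 5.1]
opening: 0.0203
grasp_force: 90.1
```

```bash
python3 - <<'E'
from h import *
o=get_obs();print(o['t'],o['eef_pos'],bas(-.078,.005,-1.2),o['ft_force'],o['wrist_torque'])
plan((bas(.083,.006,-1.2),R(-5.7,-1.2),16))
E
```

```text
11.1167 [0.42516919 0.29267979 0.07684251] [0.42343255 0.29153747 0.07566737] [-1.21016927  0.04484563  5.10576908] [-0.3709118  -0.21362237 -0.09488344]
16 x [[0.066, 0.001, -0.001], [-0.0, -0.0, 0.0]] max 0.24 0.0
```

Contact of about 7 N at the lip: good. Push forward.

Emit:
servo_tool(
  series=[
    [[0.066,0.001,0],[0,0,0]],
    [[0.066,0.001,0],[0,0,0]],
    [[0.066,0.001,0],[0,0,0]],
    [[0.066,0.001,0],[0,0,0]],
    [[0.066,0.001,0],[0,0,0]],
    [[0.066,0.001,0],[0,0,0]],
    [[0.066,0.001,0],[0,0,0]],
    [[0.066,0.001,0],[0,0,0]],
  ],
)

```text
t: 11.78
eef_pos: [0.5047, 0.2844, 0.0763]
tcp_rot: [[0.995, -0.096, -0.019], [-0.096, -0.995, 0.006], [-0.02, -0.004, -1.0]]
ft_force: [-5.2, 1.5, 12.3]
opening: 0.0204
grasp_force: 91.2
```

```bash
python3 - <<'E'
from h import *
o=get_obs();print(o['t'],o['eef_pos'],o['ft_force'],o['wrist_torque'],((o['eef_pos'][:2]-B0)@u)+.0326)
plan((bas(.083,.006,-1.2),R(-5.7,-1.2),10))
E
```

```text
11.7833 [0.50472807 0.28438226 0.07627178] [-5.22506123  1.5052224  12.30615319] [-0.3357643   0.02178917 -0.05482884] 0.005077326493207329
10 x [[0.053, 0.001, -0.001], [-0.001, -0.0, 0.001]] max 0.19 0.0
```

Emit:
servo_tool(
  series=[
    [[0.05,0.001,0],[0,0,0]],
    [[0.05,0.001,0],[0,0,0]],
    [[0.05,0.001,0],[0,0,0]],
    [[0.05,0.001,0],[0,0,0]],
    [[0.05,0.001,0],[0,0,0]],
    [[0.05,0.001,0],[0,0,0]],
    [[0.05,0.001,0],[0,0,0]],
    [[0.05,0.001,0],[0,0,0]],
  ],
)

```text
t: 12.45
eef_pos: [0.5643, 0.2778, 0.076]
tcp_rot: [[0.995, -0.096, -0.019], [-0.096, -0.995, 0.006], [-0.019, -0.004, -1.0]]
ft_force: [-5.8, 2.4, 15.6]
opening: 0.0206
grasp_force: 91.7
```

```bash
python3 - <<'E'
from h import *
o=get_obs();print(o['t'],o['eef_pos'],o['ft_force'],o['wrist_torque'],((o['eef_pos'][:2]-B0)@u)+.0326)
c=camera('side');save(c,'s4.png')
cv2.imwrite('pics/s4c.png',cv2.resize(cv2.imread('pics/s4.png')[240:400,220:420],(750,600),interpolation=2))
E
```

```text
12.45 [0.5642513  0.27782398 0.07598345] [-5.81747767  2.35718626 15.62250796] [-0.35685439  0.14757168 -0.05894059] 0.06495761917156617
```

View pics/s4c.png

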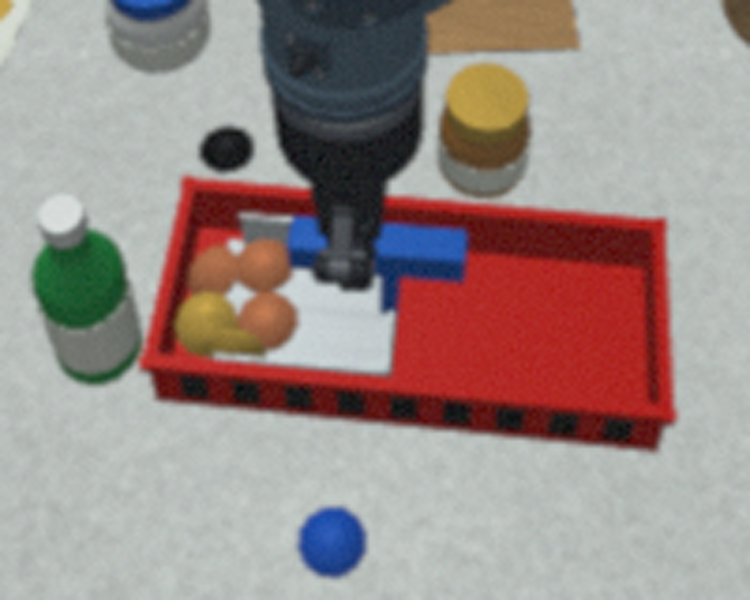

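Emit:
servo_tool(
  series=[
    [[0.03,0.001,0],[0,0,0]],
    [[0.03,0.001,0],[0,0,0]],
    [[0.03,0.001,0],[0,0,0]],
    [[0.025,0,0],[0,0,0]],
    [[0,0,0],[0,0,0]],
  ],
)

```text
t: 12.92
eef_pos: [0.5821, 0.2755, 0.0758]
tcp_rot: [[0.995, -0.096, -0.017], [-0.096, -0.995, 0.006], [-0.018, -0.004, -1.0]]
ft_force: [-4.0, 2.2, 13.4]
opening: 0.0205
grasp_force: 91.3
```

```bash
python3 - <<'E'
from h import *
o=get_obs();print(o['t'],o['eef_pos'],o['ft_force'],o['wrist_torque'],((o['eef_pos'][:2]-B0)@u)+.0326)
c=camera('side');save(c,'s5.png')
cv2.imwrite('pics/s5c.png',cv2.resize(cv2.imread('pics/s5.png')[280:360,240:360],(750,500),interpolation=2))
E
```

```text
12.9167 [0.582131   0.27551187 0.07579431] [-3.97393311  2.21622379 13.38105474] [-0.30933877 -0.19538709  0.00697937] 0.08297855352041425
```

View pics/s5c.png

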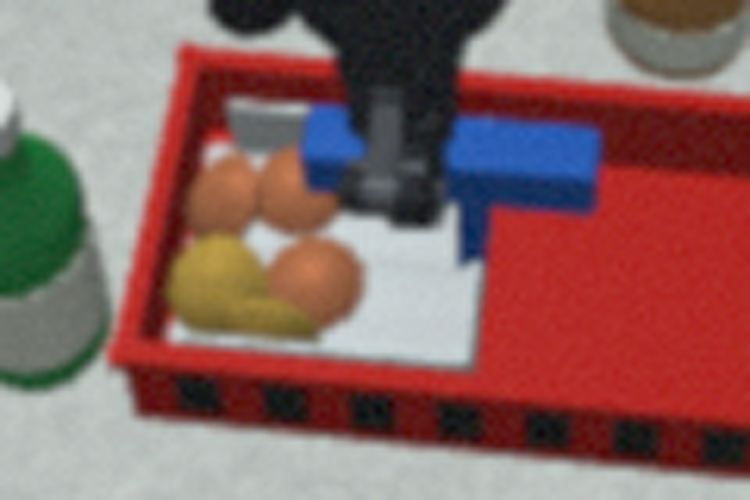

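```bash
python3 - <<'E'
from h import *
o=get_obs();p=np.array(o['eef_pos']);Rn=np.array(o['tcp_rot'])
p1=p+Rn[:,0]*.003;C=OFF+[-.055,0,0]
c=p1+Rn@C+[0,0,.003]
e=plan((p1,Rn,1),(c-R(-5.7,28)@C,R(-5.7,28),14),((c-R(-5.7,28)@C)+[-.02,0,.16],R(-5.7,28),8));print(e)
E
```

```text
1 x [[0.02, -0.0, -0.0], [0.0, 0.0, 0.0]] max 0.07 0.0
14 x [[-0.017, -0.0, -0.007], [-0.001, 0.072, 0.0]] max 0.06 0.29
8 x [[0.048, 0.002, -0.125], [0.0, 0.0, 0.001]] max 0.48 0.0
[0.52822821 0.27864687 0.24178998]
```

Emit:
servo_tool(
  series=[
    [[0.02,0,0],[0,0,0]],
    [[-0.017,0,-0.007],[0,0.072,0]],
    [[-0.017,0,-0.007],[0,0.072,0]],
    [[-0.017,0,-0.007],[0,0.072,0]],
    [[-0.017,0,-0.007],[0,0.072,0]],
    [[-0.017,0,-0.007],[0,0.072,0]],
    [[-0.017,0,-0.007],[0,0.072,0]],
    [[-0.017,0,-0.007],[0,0.072,0]],
  ],
)

```text
t: 13.63
eef_pos: [0.5645, 0.276, 0.0783]
tcp_rot: [[0.969, -0.097, 0.229], [-0.095, -0.995, -0.02], [0.23, -0.002, -0.973]]
ft_force: [0.6, 0.0, -2.6]
opening: 0.0206
grasp_force: 89.1
```

Emit:
servo_tool(
  series=[
    [[-0.017,0,-0.007],[0,0.072,0]],
    [[-0.017,0,-0.007],[0,0.072,0]],
    [[-0.017,0,-0.007],[0,0.072,0]],
    [[-0.017,0,-0.007],[0,0.072,0]],
    [[-0.017,0,-0.007],[0,0.072,0]],
    [[-0.017,0,-0.007],[0,0.072,0]],
    [[-0.017,0,-0.007],[0,0.072,0]],
    [[0,0,0],[0,0,0]],
  ],
)

```text
t: 14.3
eef_pos: [0.5429, 0.2777, 0.0774]
tcp_rot: [[0.883, -0.096, 0.459], [-0.085, -0.995, -0.044], [0.461, -0.001, -0.887]]
ft_force: [-0.5, 1.1, -5.1]
opening: 0.0206
grasp_force: 89.0
```

```bash
python3 - <<'E'
from h import *
o=get_obs();print(o['t'],o['eef_pos'],o['ft_force'],o['wrist_torque'],o['qpos'],o['opening'])
c=camera('side');save(c,'s6.png')
cv2.imwrite('pics/s6c.png',cv2.resize(cv2.imread('pics/s6.png')[260:370,220:370],(750,550),interpolation=2))
E
```

```text
14.3 [0.54285885 0.27766781 0.07740199] [-0.45743169  1.10704345 -5.07680108] [ 5.98636903e-02  8.24969082e-01 -4.25124032e-04] [ 0.39248419  0.26782906  1.94241691 -0.43184922  0.54223854  2.3876555 ] 0.020608579781171386
```

View pics/s6c.png

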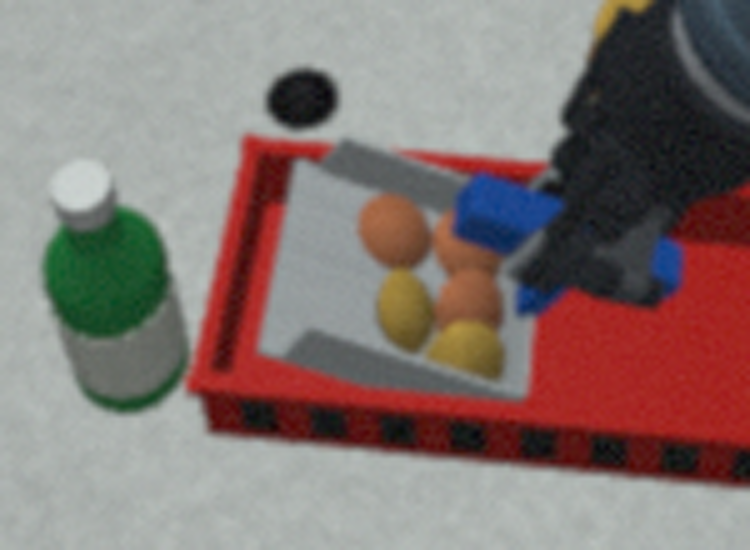

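```bash
cat >> h.py <<'E'
BW=np.array([.5787,-.2584])
def pour(r,z,p,yaw=-30):
    d=R(yaw)[:,0];lip=np.array([*BW,z])+d*r;return lip-R(yaw,p)@(OFF+[.055,0,0]),R(yaw,p)
E
python3 - <<'E'
from h import *
o=get_obs();p=np.array(o['eef_pos'])
a,b=pour(-.02,.22,28);print(a)
plan((p+[-.02,0,.17],R(-5.7,28),8),(a,b,20))
E
```

```text
[ 0.46603551 -0.19312219  0.24068062]
8 x [[0.051, 0.002, -0.133], [-0.001, 0.003, 0.001]] max 0.51 0.01
20 x [[0.024, 0.157, 0.016], [-0.02, -0.0, 0.037]] max 0.57 0.17
```

Emit:
servo_tool(
  series=[
    [[0.02,0,-0.06],[0,0.003,0]],
    [[0.051,0.002,-0.133],[0,0.003,0]],
    [[0.051,0.002,-0.133],[0,0.003,0]],
    [[0.051,0.002,-0.133],[0,0.003,0]],
    [[0.051,0.002,-0.133],[0,0.003,0]],
    [[0.051,0.002,-0.133],[0,0.003,0]],
    [[0.051,0.002,-0.133],[0,0.003,0]],
    [[0.04,0,-0.1],[0,0,0]],
  ],
)

```text
t: 15.02
eef_pos: [0.5266, 0.2776, 0.2344]
tcp_rot: [[0.877, -0.097, 0.47], [-0.087, -0.995, -0.043], [0.472, -0.004, -0.881]]
ft_force: [0.3, 1.2, -3.8]
opening: 0.0208
grasp_force: 88.9
```

Emit:
servo_tool(
  series=[
    [[0.012,0.07,0.008],[-0.01,0,0.018]],
    [[0.024,0.12,0.016],[-0.02,0,0.037]],
    [[0.024,0.157,0.016],[-0.02,0,0.037]],
    [[0.024,0.157,0.016],[-0.02,0,0.037]],
    [[0.024,0.157,0.016],[-0.02,0,0.037]],
    [[0.024,0.157,0.016],[-0.02,0,0.037]],
    [[0.024,0.157,0.016],[-0.02,0,0.037]],
    [[0.024,0.157,0.016],[-0.02,0,0.037]],
  ],
)

```text
t: 15.68
eef_pos: [0.529, 0.1031, 0.2273]
tcp_rot: [[0.854, -0.254, 0.455], [-0.224, -0.967, -0.118], [0.47, -0.001, -0.883]]
ft_force: [-0.1, -0.8, -4.9]
opening: 0.0204
grasp_force: 88.9
```

```bash
python3 - <<'E'
from h import *
o=get_obs();print(o['t'],o['eef_pos'],o['ft_force'],o['qpos'],o['opening'])
a,b=pour(-.02,.22,28);print(a)
plan((a,b,13))
E
```

```text
15.6833 [0.52904446 0.10310955 0.22727529] [-0.11896019 -0.81697505 -4.85941869] [ 0.05933725 -0.16736894  2.04447058 -0.20229343  0.80635844  1.99291375] 0.020355818877721147
[ 0.46603551 -0.19312219  0.24068062]
13 x [[0.027, 0.154, 0.006], [-0.019, -0.0, 0.036]] max 0.56 0.16
```

Emit:
servo_tool(
  series=[
    [[0.027,0.154,0.006],[-0.019,0,0.036]],
    [[0.027,0.154,0.006],[-0.019,0,0.036]],
    [[0.027,0.154,0.006],[-0.019,0,0.036]],
    [[0.027,0.154,0.006],[-0.019,0,0.036]],
    [[0.027,0.154,0.006],[-0.019,0,0.036]],
    [[0.027,0.154,0.006],[-0.019,0,0.036]],
    [[0.027,0.154,0.006],[-0.019,0,0.036]],
  ],
)

```text
t: 16.27
eef_pos: [0.5051, -0.0588, 0.235]
tcp_rot: [[0.813, -0.388, 0.434], [-0.344, -0.922, -0.181], [0.47, -0.002, -0.883]]
ft_force: [0.5, -0.6, -5.0]
opening: 0.0208
grasp_force: 88.9
```

Emit:
servo_tool(
  series=[
    [[0.027,0.154,0.006],[-0.019,0,0.036]],
    [[0.027,0.154,0.006],[-0.019,0,0.036]],
    [[0.027,0.154,0.006],[-0.019,0,0.036]],
    [[0.027,0.154,0.006],[-0.019,0,0.036]],
    [[0.027,0.154,0.006],[-0.019,0,0.036]],
    [[0.02,0.1,0.006],[-0.019,0,0.036]],
    [[0.007,0.054,0],[0,0,0]],
    [[0,0,0],[0,0,0]],
  ],
)

```text
t: 16.93
eef_pos: [0.4664, -0.1944, 0.2416]
tcp_rot: [[0.765, -0.499, 0.409], [-0.441, -0.867, -0.233], [0.47, -0.002, -0.883]]
ft_force: [0.4, 0.9, -4.5]
opening: 0.0206
grasp_force: 89.0
```

```bash
python3 - <<'E'
from h import *
o=get_obs();print(o['t'],o['eef_pos'],o['ft_force'],o['qpos'],o['opening'])
plan((*pour(-.02,.16,0),8),(*pour(-.03,.135,-22),8),(*pour(-.035,.125,-40),8),(*pour(-.03,.13,-58),8))
c=camera('top');save(c,'t7.png')
cv2.imwrite('pics/t7c.png',cv2.resize(cv2.imread('pics/t7.png')[130:300,300:500],(700,595),interpolation=2))
E
```

```text
16.9333 [ 0.4663841  -0.19444581  0.24161996] [ 0.43826187  0.90854446 -4.47541053] [-0.67997713 -0.33186697  2.14111293  0.10131302  0.85097827  1.36529888] 0.020586476174376842
8 x [[0.015, -0.001, 0.014], [-0.001, -0.122, 0.0]] max 0.07 0.49
8 x [[0.018, 0.0, -0.005], [0.0, -0.096, 0.0]] max 0.07 0.39
8 x [[0.02, 0.0, -0.013], [0.0, -0.079, -0.0]] max 0.09 0.32
8 x [[0.018, 0.0, -0.029], [0.0, -0.078, -0.0]] max 0.12 0.31
```

View pics/t7c.png

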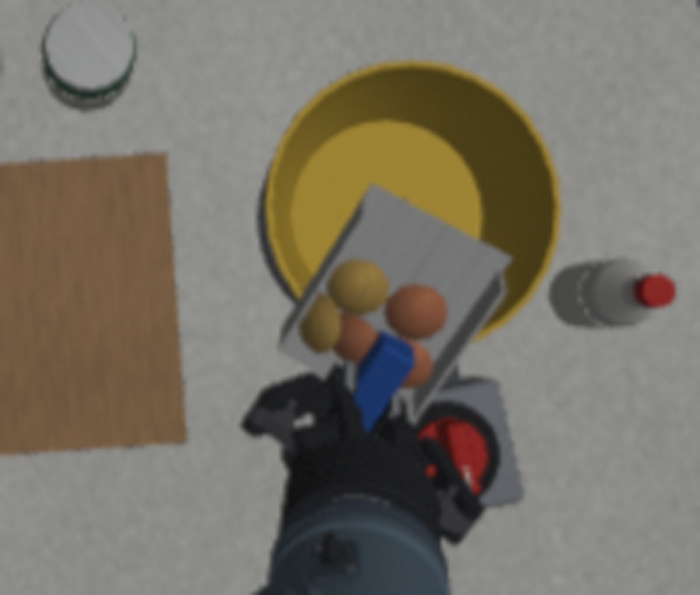

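Emit:
servo_tool(
  series=[
    [[0.015,0,0.014],[0,-0.122,0]],
    [[0.015,0,0.014],[0,-0.122,0]],
    [[0.015,0,0.014],[0,-0.122,0]],
    [[0.015,0,0.014],[0,-0.122,0]],
    [[0.015,0,0.014],[0,-0.122,0]],
    [[0.015,0,0.014],[0,-0.122,0]],
    [[0.015,0,0.014],[0,-0.122,0]],
    [[0.015,0,0.014],[0,-0.122,0]],
  ],
)

```text
t: 17.65
eef_pos: [0.4871, -0.2028, 0.2308]
tcp_rot: [[0.869, -0.495, 0.002], [-0.495, -0.869, 0.002], [0.0, -0.003, -1.0]]
ft_force: [-0.0, 0.4, -4.6]
opening: 0.0203
grasp_force: 88.9
```

Emit:
servo_tool(
  series=[
    [[0.018,0,-0.005],[0,-0.096,0]],
    [[0.018,0,-0.005],[0,-0.096,0]],
    [[0.018,0,-0.005],[0,-0.096,0]],
    [[0.018,0,-0.005],[0,-0.096,0]],
    [[0.018,0,-0.005],[0,-0.096,0]],
    [[0.018,0,-0.005],[0,-0.096,0]],
    [[0.018,0,-0.005],[0,-0.096,0]],
    [[0.018,0,-0.005],[0,-0.096,0]],
  ],
)

```text
t: 18.32
eef_pos: [0.5067, -0.214, 0.233]
tcp_rot: [[0.807, -0.495, -0.323], [-0.459, -0.869, 0.187], [-0.373, -0.003, -0.928]]
ft_force: [0.9, -0.7, -5.5]
opening: 0.0206
grasp_force: 89.0
```

```bash
python3 - <<'E'
from h import *
o=get_obs();print(o['t'],o['eef_pos'],pour(-.03,.135,-22)[0],o['ft_force'],o['qpos'],o['opening'])
plan((*pour(-.035,.125,-40),8),(*pour(-.03,.13,-58),8))
E
```

```text
18.3167 [ 0.50666909 -0.21398264  0.23296406] [ 0.50518884 -0.21572737  0.23271841] [ 0.85277592 -0.65962984 -5.50987252] [-0.59923249  0.40124065  1.37349699 -0.02782795  1.74794697  1.48949685] 0.020614259081007287
8 x [[0.019, 0.002, -0.013], [0.0, -0.079, 0.002]] max 0.08 0.32
8 x [[0.019, -0.0, -0.028], [-0.0, -0.079, -0.0]] max 0.12 0.31
```

Emit:
servo_tool(
  series=[
    [[0.019,0.002,-0.013],[0,-0.079,0]],
    [[0.019,0.002,-0.013],[0,-0.079,0]],
    [[0.019,0.002,-0.013],[0,-0.079,0]],
    [[0.019,0.002,-0.013],[0,-0.079,0]],
    [[0.019,0.002,-0.013],[0,-0.079,0]],
    [[0.019,0.002,-0.013],[0,-0.079,0]],
    [[0.019,0.002,-0.013],[0,-0.079,0]],
    [[0.019,0.002,-0.013],[0,-0.079,0]],
  ],
)

```text
t: 18.98
eef_pos: [0.5295, -0.2298, 0.2353]
tcp_rot: [[0.667, -0.495, -0.556], [-0.378, -0.869, 0.32], [-0.642, -0.003, -0.767]]
ft_force: [-1.2, -0.3, -2.0]
opening: 0.0209
grasp_force: 89.4
```

Emit:
servo_tool(
  series=[
    [[0.019,0,-0.028],[0,-0.079,0]],
    [[0.019,0,-0.028],[0,-0.079,0]],
    [[0.019,0,-0.028],[0,-0.079,0]],
    [[0.019,0,-0.028],[0,-0.079,0]],
    [[0.019,0,-0.028],[0,-0.079,0]],
    [[0.019,0,-0.028],[0,-0.079,0]],
    [[0.019,0,-0.028],[0,-0.079,0]],
    [[0.019,0,-0.028],[0,-0.079,0]],
  ],
)

```text
t: 19.65
eef_pos: [0.5641, -0.2496, 0.2406]
tcp_rot: [[0.462, -0.495, -0.736], [-0.26, -0.869, 0.421], [-0.848, -0.003, -0.53]]
ft_force: [-0.1, 0.1, -3.1]
opening: 0.0208
grasp_force: 89.4
```

```bash
python3 - <<'E'
from h import *
o=get_obs();print(o['t'],o['eef_pos'],o['ft_force'],o['qpos'],o['opening'])
c=camera('top');save(c,'t8.png');c=camera('side');save(c,'s8.png')
a=cv2.resize(cv2.imread('pics/t8.png')[150:290,340:480],(400,400),interpolation=2)
b=cv2.resize(cv2.imread('pics/s8.png')[60:210,250:400],(400,400),interpolation=2)
cv2.imwrite('pics/8.png',np.hstack([a,b]))
E
```

```text
19.65 [ 0.56412726 -0.24963868  0.24060423] [-0.10361788  0.05474445 -3.11118521] [-0.58138524  1.02251629  0.63992456 -0.08589314  2.48889733  1.46632043] 0.02081095620856538
```

View pics/8.png

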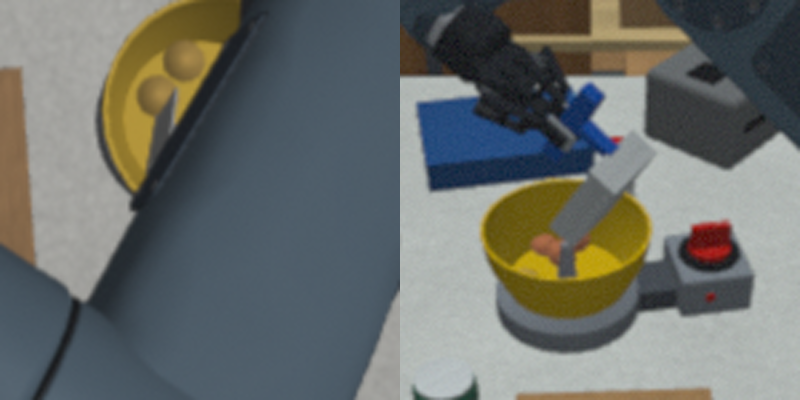

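```bash
python3 - <<'E'
from h import *
plan((*pour(-.03,.17,-58),2),(*pour(-.04,.2,-2),10),(tcp((.524,-.019,.12),2,0.3),R(2,0.3),12))
E
```

```text
2 x [[-0.123, -0.001, -0.077], [0.003, 0.003, 0.006]] max 0.52 0.03
10 x [[-0.06, 0.0, 0.045], [0.0, 0.195, -0.0]] max 0.27 0.78
12 x [[-0.014, -0.098, 0.047], [-0.001, 0.007, -0.093]] max 0.4 0.37
```

Emit:
servo_tool(
  series=[
    [[-0.123,0,-0.077],[0,0,0]],
    [[-0.123,0,-0.077],[0,0,0]],
    [[-0.06,0,0.045],[0,0.195,0]],
    [[-0.06,0,0.045],[0,0.195,0]],
    [[-0.06,0,0.045],[0,0.195,0]],
    [[-0.06,0,0.045],[0,0.195,0]],
    [[-0.06,0,0.045],[0,0.195,0]],
    [[-0.06,0,0.045],[0,0.195,0]],
  ],
)

```text
t: 20.42
eef_pos: [0.506, -0.2168, 0.2943]
tcp_rot: [[0.794, -0.496, -0.351], [-0.452, -0.868, 0.203], [-0.406, -0.003, -0.914]]
ft_force: [-0.0, -0.1, -0.9]
opening: 0.0208
grasp_force: 89.3
```

Emit:
servo_tool(
  series=[
    [[-0.06,0,0.045],[0,0.195,0]],
    [[-0.06,0,0.045],[0,0.195,0]],
    [[-0.06,0,0.045],[0,0.195,0]],
    [[-0.06,0,0.045],[0,0.195,0]],
    [[0,0,0],[0,0,0]],
    [[0,0,0],[0,0,0]],
  ],
)

```text
t: 20.92
eef_pos: [0.4679, -0.1948, 0.2777]
tcp_rot: [[0.868, -0.496, -0.03], [-0.495, -0.868, 0.02], [-0.036, -0.003, -0.999]]
ft_force: [-0.0, 0.1, -1.2]
opening: 0.0209
grasp_force: 89.3
```

```bash
python3 - <<'E'
from h import *
o=get_obs();print(o['t'],o['eef_pos'],o['tcp_rot'][2],o['ft_force'],o['opening'])
a,b=tcp((.524,-.019,.12),2,0.3),R(2,.3);plan((a,b,14))
c=camera('top');save(c,'t9.png')
cv2.imwrite('pics/9.png',cv2.resize(cv2.imread('pics/t9.png')[130:300,300:500],(700,595),interpolation=2))
E
```

```text
20.9167 [ 0.46792574 -0.19475981  0.27770984] [-0.03637429 -0.00277242 -0.99933439] [-0.0123994   0.08667177 -1.18477694] 0.02086080870595112
14 x [[-0.01, -0.084, 0.042], [-0.002, 0.006, -0.079]] max 0.34 0.32
```

View pics/9.png

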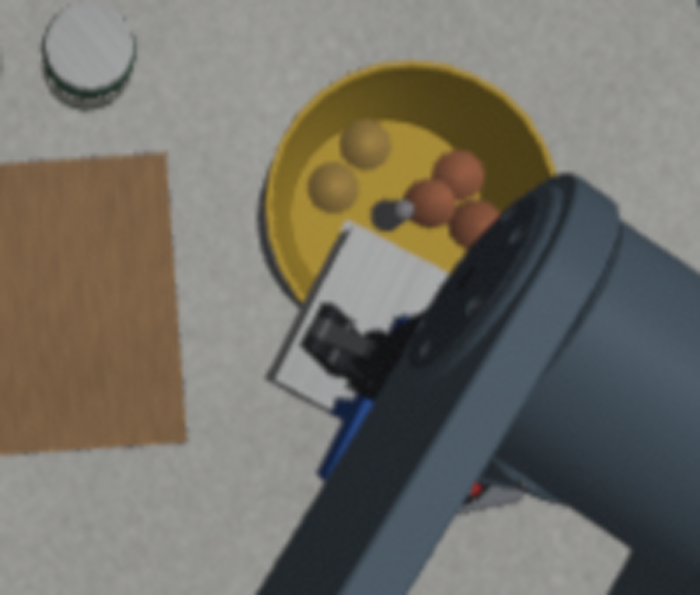

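All five medallions lie in the bowl. The scoop is empty, so I'll return it to the sheet.

Emit:
servo_tool(
  series=[
    [[-0.01,-0.084,0.042],[0,0.006,-0.079]],
    [[-0.01,-0.084,0.042],[0,0.006,-0.079]],
    [[-0.01,-0.084,0.042],[0,0.006,-0.079]],
    [[-0.01,-0.084,0.042],[0,0.006,-0.079]],
    [[-0.01,-0.084,0.042],[0,0.006,-0.079]],
    [[-0.01,-0.084,0.042],[0,0.006,-0.079]],
    [[-0.01,-0.084,0.042],[0,0.006,-0.079]],
  ],
)

```text
t: 21.55
eef_pos: [0.4933, -0.1091, 0.2329]
tcp_rot: [[0.972, -0.236, -0.013], [-0.236, -0.972, 0.014], [-0.016, -0.01, -1.0]]
ft_force: [-0.1, -0.6, -1.5]
opening: 0.0207
grasp_force: 89.3
```

Emit:
servo_tool(
  series=[
    [[-0.01,-0.084,0.042],[0,0.006,-0.079]],
    [[-0.01,-0.084,0.042],[0,0.006,-0.079]],
    [[-0.01,-0.084,0.042],[0,0.006,-0.079]],
    [[-0.01,-0.084,0.042],[0,0.006,-0.079]],
    [[-0.01,-0.084,0.042],[0,0.006,-0.079]],
    [[-0.01,-0.084,0.042],[0,0.006,-0.079]],
    [[-0.01,-0.084,0.042],[0,0.006,-0.079]],
    [[0,0,0],[0,0,0]],
  ],
)

```text
t: 22.22
eef_pos: [0.4919, -0.0189, 0.1892]
tcp_rot: [[0.999, 0.039, 0.006], [0.039, -0.999, 0.013], [0.006, -0.013, -1.0]]
ft_force: [-0.7, 0.8, -2.1]
opening: 0.0203
grasp_force: 89.2
```

```bash
python3 - <<'E'
from h import *
o=get_obs();print(o['t'],o['eef_pos'],o['tcp_rot'][2],o['ft_force'])
plan((tcp((.524,-.019,.015),2,0.3),R(2,.3),7))
E
```

```text
22.2167 [ 0.49189818 -0.01893628  0.18915291] [ 0.00629128 -0.01275401 -0.99989887] [-0.7104312   0.79353067 -2.10372306]
7 x [[-0.001, 0.002, 0.099], [-0.004, -0.0, 0.001]] max 0.36 0.02
```

Emit:
servo_tool(
  series=[
    [[0,0.002,0.099],[-0.004,0,0]],
    [[0,0.002,0.099],[-0.004,0,0]],
    [[0,0.002,0.099],[-0.004,0,0]],
    [[0,0.002,0.099],[-0.004,0,0]],
    [[0,0.002,0.099],[-0.004,0,0]],
    [[0,0.002,0.099],[-0.004,0,0]],
    [[0,0.002,0.099],[-0.004,0,0]],
    [[0,0,0],[0,0,0]],
  ],
)

```text
t: 22.88
eef_pos: [0.4924, -0.0228, 0.0843]
tcp_rot: [[0.999, 0.034, 0.004], [0.034, -0.999, -0.002], [0.004, 0.002, -1.0]]
ft_force: [-1.5, 0.5, -2.0]
opening: 0.0203
grasp_force: 89.2
```

Emit:
servo_tool(
  series=[
    [[0,0,0.025],[0,0,0]],
    [[0,0,0.025],[0,0,0]],
    [[0,0,0.01],[0,0,0]],
    [[0,0,0],[0,0,0]],
    [[0,0,0],[0,0,0]],
  ],
)

```text
t: 23.3
eef_pos: [0.4948, -0.0233, 0.0784]
tcp_rot: [[0.999, 0.034, 0.01], [0.034, -0.999, -0.003], [0.01, 0.003, -1.0]]
ft_force: [-1.0, 0.5, -2.6]
opening: 0.0205
grasp_force: 89.2
```

Emit:
servo_tool(
  series=[
    [[0,0,0.015],[0,-0.006,0]],
    [[0,0,0.013],[0,0,0]],
    [[0,0,0],[0,0,0]],
    [[0,0,0],[0,0,0]],
    [[0,0,0],[0,0,0]],
  ],
)

```text
t: 23.72
eef_pos: [0.4944, -0.0232, 0.0737]
tcp_rot: [[0.999, 0.034, 0.006], [0.034, -0.999, -0.003], [0.006, 0.003, -1.0]]
ft_force: [-1.3, -0.2, -2.7]
opening: 0.0202
grasp_force: 89.2
```

Emit:
servo_tool(
  series=[
    [[0,0,0.012],[0,0,0]],
    [[0,0,0],[0,0,0]],
    [[0,0,0],[0,0,0]],
    [[0,0,0],[0,0,0]],
  ],
)

```text
t: 24.05
eef_pos: [0.4948, -0.0233, 0.0731]
tcp_rot: [[0.999, 0.034, 0.006], [0.034, -0.999, -0.003], [0.006, 0.003, -1.0]]
ft_force: [-3.8, 0.4, 9.2]
opening: 0.0207
grasp_force: 91.0
```

Scoop seated (contact). Release and rise.

Emit:
servo_tool(
  series=[
    [[0,0,0],[0,0,0]],
    [[0,0,0],[0,0,0]],
    [[0,0,0],[0,0,0]],
    [[0,0,0],[0,0,0]],
    [[0,0,-0.1],[0,0,0]],
    [[0,0,-0.2],[0,0,0]],
    [[0,0,-0.2],[0,0,0]],
    [[0,0,-0.2],[0,0,0]],
  ],
  claw=-1,
)

```text
t: 24.72
eef_pos: [0.4934, -0.0228, 0.1777]
tcp_rot: [[0.999, 0.033, 0.005], [0.033, -0.999, -0.002], [0.005, 0.003, -1.0]]
ft_force: [1.4, -0.1, -0.3]
opening: 0.0854
grasp_force: 0.0
```

Emit:
servo_tool(
  series=[
    [[-0.1,0,-0.2],[0,0,0]],
    [[-0.15,0,-0.2],[0,0,0]],
    [[-0.2,0,0],[0,0,0]],
    [[-0.2,0,0],[0,0,0]],
    [[0,0,0],[0,0,0]],
    [[0,0,0],[0,0,0]],
  ],
)

```text
t: 25.22
eef_pos: [0.3955, -0.026, 0.2366]
tcp_rot: [[0.999, 0.033, 0.007], [0.033, -0.999, -0.003], [0.007, 0.004, -1.0]]
ft_force: [0.6, 0.5, -0.0]
opening: 0.0854
grasp_force: 0.0
```

```bash
python3 - <<'E'
from h import *
o=get_obs();print(o['t'],o['eef_pos'],o['ft_force'])
for n in('top','side'):
    c=camera(n);save(c,n+'f.png')
a=cv2.resize(cv2.imread('pics/topf.png')[110:300,150:500],(650,353),interpolation=2)
b=cv2.resize(cv2.imread('pics/sidef.png')[100:260,200:440],(650,433),interpolation=2)[:247]
cv2.imwrite('pics/f.png',np.vstack([a,b]))
P=pts(c).reshape(-1,3);H=cv2.cvtColor(c['img'],cv2.COLOR_RGB2HSV).reshape(-1,3).astype(int)
s=(abs(H[:,0]-112)<12)&(H[:,1]>120)&(P[:,2]>.07)&(P[:,2]<.12)&(np.hypot(P[:,0]-.49,P[:,1]+.02)<.1);q=P[s]
print(cv2.minAreaRect((q[:,:2]*1000).astype(np.float32)),np.percentile(q[:,2],[5,95]))
d=((H[:,0]<8)|(H[:,0]>172))&(H[:,1]>120)&(np.hypot(P[:,0]-.41,P[:,1]+.29)<.05)&(P[:,2]>.08)&(P[:,2]<.11);q=P[d]
if len(q)>5:w,v=np.linalg.eigh(np.cov(q[:,:2].T));print(len(q),np.degrees(np.arctan2(v[1,1],v[0,1])))
E
```

```text
25.2167 [ 0.39546362 -0.02602869  0.23661808] [ 0.63658351  0.46787805 -0.00224173]
((482.927490234375, -21.130172729492188), (94.06349182128906, 22.993669509887695), 1.4558916091918945) [0.08149844 0.10134151]
82 -170.06745324154986
```

View pics/f.png

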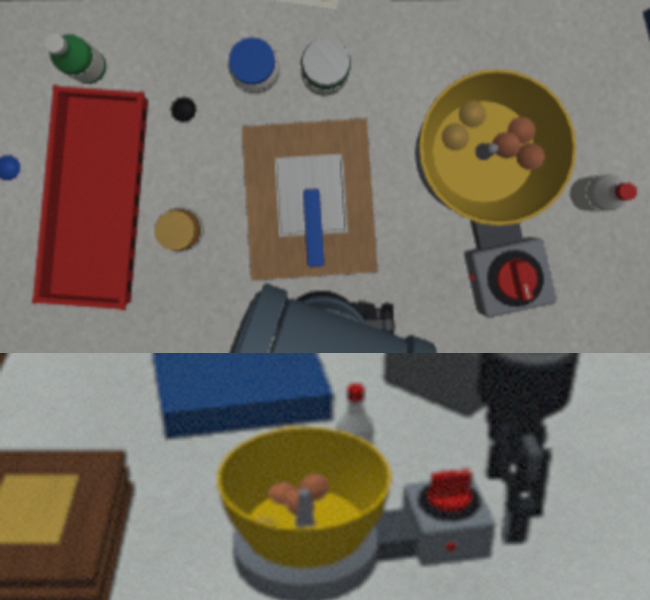

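The picture shows the basket empty, all five medallions in the bowl (crop pixels about 455–530, 110–155), the scoop flat in the middle of its sheet (310, 200), the dial bar along the machine's axis, and the bystanders where they were.

```bash
python3 -c "
from cell import close_job;print(close_job())"
```

```text
the job is handed in; nothing more can be done
None
```

The job is handed in: the dial is at its anticlockwise stop, all five medallions are in the yellow bowl, and the scoop lies flat on its sheet with the bystanders where they were (last picture; no verdict was returned).

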